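# Start the studio dust extractor with its key

## Robot

A 6-joint arm with a two-finger parallel gripper is mounted at the origin on the work surface. World frame = base frame: x ahead of the robot, y to its left, z up, the work surface at z = 0. Lengths are in m, angles in rad, forces in N, time in s.
With the tool pointing down it reaches from about 0.3 to 0.85 m from the base axis. Payload 4.2 kg.
Tool frame: the origin (TCP) lies between the finger pads; the fingertips stand 22 mm ahead of it and the grasp point (between the pads) lies 3 mm ahead of it; z points along the fingers, y is the direction in which the jaws open and shut (so a half turn about z gives the same grasp; the last joint's range is limited). The gripper opens to 91 mm and grips with 3 to 60 N. Pads are 32 mm wide; open, the fingers measure 118 mm over their backs; the gripper's body (76 mm by 178 mm) begins 60 mm behind the grasp point.
Start: joints at [-1.264, 0.32, 1.565, -0, 1.257, -0.02], TCP at [0.185, -0.545, 0.236] pointing down, gripper open.
Joint ranges: [-3.11, 3.11], [-0.84, 2.01], [0.21, 2.61], [-1.34, 4.49], [0.05, 2.63], [-2.56, 2.56]. Speed limits (rad/s): [2.57, 2.57, 3.14, 3.14, 3.14, 3.14].

## Interface

Orientations are given as a unit quaternion [w, x, y, z].
In Python, from station import read_state, get_image, camera_model, close_job gives the robot as it stands.
- The arm moves only by the tool send_rows, never from a script. Its argument "increments" is text: rows parted by semicolons, each of 7 numbers parted by spaces: the shift along the tool's x, y, z in m, then the turn, a rotation vector about the tool's x, y, z in degrees, then the gripper command: -1 is fully open, 1 is shut, values between are in proportion. A call has 1 to 8 rows; each row shifts and turns the commanded pose from where the row before left it, along the tool's axes as they then stand; what a row does not reach is not made up. A row lasts 1/10 s, in which the tool goes at most 50 mm and 8.59 degrees, less where a joint would pass 70% of its speed; a pose out of reach is approached as far as the arm can. A call is refused whole if a number of a shift passes 0.05 or a number of a turn 8.59, either way. A call with a gripper value outside its range is refused whole. The fingers move at their own pace and stop on an object; "grip_force" is the grip in N (left out, the last holds). Time passes only in rows, so rows that do not move let the fingers close. It gives the time, the measured TCP pose, the force and the opening at its end, in the units of the state.
- read_state(): the state, without advancing time (a new reading comes with each control period).
- get_image(name): name is "scene" or "top" or "wrist"; returns the picture (420x560x3 uint8, blue, green, red); there is no depth.
- camera_model(name): a dict with "fx", "fy", "cx", "cy" (pixels), "rvec" (rotation vector, rad) and "tvec" (3), from world to camera coordinates, as OpenCV has them. Camera axes: x right, y down, z forward; pixel columns grow to the right and rows downward; lengths in m; the calibration is good to about 2 mm. A picture is of the moment at which its call begins: read the wrist's pose just before it. camera_model takes no time and is no camera call; for the wrist camera it gives the pose at the moment of the call.
- close_job(): hands the job in, once; it reports no verdict.
The state is a dict: "clock": time; "q": joint angles; "joint_vel": joint speeds; "joint_torque": joint torques, N m; "tool_pos": TCP position; "eef_rot": TCP orientation; "ft_force": force on the tool from outside, world axes, zero at the start; "wrist_torque": the same for the moment, N m; "gripper_width": opening from 0.0 (shut) to 1.0 (fully open).
Only numpy, scipy, OpenCV 4.12 (cv2) and the standard library are available. Lean on these libraries where they do the work, as an engineer would, in place of code of your own. Each camera call takes 0.05 s, during which the arm holds its last target. There are 200 camera calls.

## Task

Get the bench dust extractor going: first slide the black suction fader so that it stands level with the green pointer clip beside its track. Then take the red key out of its wooden stand, push it fully home in the key switch past the sticky pins, turn it a full quarter clockwise to the stop, and finish while still gripping the key and holding it turned against its spring. Leave the fader at the clip, and leave the wood blank, the wax tin and the brush where they are.

Things in the scene. Friction and masses are not known exactly. Their poses are not given: they have to be found in the camera images.
- fader (a joint): Travel of the black suction fader along its track on top of the control box, in m: 0 at the end towards the box's -y, 0.120 at the end towards the box's +y. It slides with about 2 N of friction and stays where it is left.
- fader_top (a point): Centre of the top of the fader's black grip, a block 28 mm (box x) by 20 mm (box y) by 40 mm tall; axes as the control box. Below it the aluminium track (40 mm wide in x, 170 mm long in y) rises 14 mm above the box top, its upper face 40.5 mm below this point.
- mark_tip (a point): Tip of the green pointer clip (20 x 12 mm, up to 6 mm high), fixed on the box top on the robot's side of the track; axes as the control box. The point is 3 mm above the box top, 27 mm towards the box's -x from the fader's centre line. The fader is right when its centre has the same box y as this point.
- control_box: Grey control box, 200 mm (x) by 240 mm (y) by 70 mm high, fixed on the table, turned up to 17 degrees. Origin at the centre of its underside; its -x side faces the robot. On its top: the fader's track along y at box x = -55 mm, and the key switch at box x = +45 mm, y = 0.
- key_mouth (a point): Centre of the key slot, level with the box top, axes as the box. Slot 22 mm along x, 8 mm along y, plus a 3 mm 45 degree lead-in all round; slot plate 7 mm thick, the turning plug below it. Two pairs of sticky spring pins, 13 and 19 mm down, must be pushed aside by the key (5 to 10 N each): push slowly, wiggling a little. Black dot: rest direction (+x); green dot: turned direction (-y).
- keylock (a joint): Turn of the lock's plug in rad: 0 at rest (slot along box x), growing clockwise from above to a stop at 1.60. A spring drives it back to 0 (about 0.02 N m at rest, 0.10 N m at a quarter turn), so the key must be held turned. The key has about 0.12 rad of play in it. The key turns only when fully home, since the slot plate above the plug is fixed.
- key: Loose upright key, about 60 g. Origin at the centre of the bit's tip, z up, x along the bit. From the tip up: steel bit 20 mm (x) by 6 mm (y), 14 mm high, tip edge rounded; round stem 6 mm thick to 24 mm; black collar 28 mm across, 24 to 30 mm; flat red plastic bow 38 mm (x) by 12 mm (y), 30 to 75 mm. It fits the lock either way round (half a turn makes no difference).
- key_grip (a point): Centre of the key's red bow, 52 mm above the tip, axes as the key; grip it across its 12 mm thickness (y). In the stand, and when fully home in the lock, the collar rests on the top face, so this point is 28 mm above that face (when home: straight above the slot's centre).
- key_stand: Fixed wooden block 60 x 60 x 40 mm with a 25 x 10 mm through slot along its x, in which the key stands with its bit down and its collar on the block's top. Origin at the centre of the underside; may be turned up to 35 degrees.
- blank: Bystander: pale wood carving blank, 70 x 50 x 36 mm, loose. Origin at the centre of the underside.
- wax_tin: Bystander: yellow-banded tin, 64 mm across, 42 mm high, loose. Origin at the centre of the underside.
- brush: Bystander: flat brush 200 mm long lying on the table near the robot's left, loose. Origin in its middle, on the table.

How it is judged:
On the way, in this order (a step that is already met when the one before it is completed fails the run):
1. the fader stands level with the green clip (within 5 mm) (y of fader_top in the frame of mark_tip between -0.005 and 0.005 m), for 0.3 s.
2. the key is fully home in the switch, not yet turned (z of key_grip in the frame of key_mouth below 0.031 m and horizontal distance between key_grip and key_mouth below 0.006 m and value of joint keylock below 0.4 rad), for 0.05 s.
3. the key is turned a quarter, at least 75 degrees, and held for half a second (value of joint keylock above 1.31 rad), for 0.5 s.
At the end, for the whole second after the job is handed in: The key is home in the switch (within 3 mm of fully down, upright within 0.15 rad, within 6 mm of the slot's centre), the plug is held at 75 degrees or more (1.31 rad) with the fingers gripping the key, and the fader is still within 5 mm of the green clip (all of step 1 and value of joint keylock above 1.31 rad and z of key_grip in the frame of key_mouth below 0.031 m and horizontal distance between key_grip and key_mouth below 0.006 m and angle between key_grip's own z axis and vertical below 0.15 rad and contact force between the fingers and key above 1 N); the arm keeps its last pose, push and grip.
It fails at once if the wood blank is moved by more than 25 mm (distance of blank from where it was at the start of the episode above 0.025 m).
It fails at once if the wax tin is moved by more than 25 mm (distance of wax_tin from where it was at the start of the episode above 0.025 m).
It fails at once if the brush is moved by more than 25 mm (distance of brush from where it was at the start of the episode above 0.025 m).
It also fails if it takes over 67 s, if anything falls off the work surface, if the arm or the gripper's body presses on something with over 40 N, if the wrist force passes 120 N, or if a joint passes its speed limit or range.

## Working session

There is one attempt and no reset: what is moved stays moved. The work goes in short steps, Python scripts to look and compute and a tool call to move; the robot and the scene stay as the last step left them, time stands still between calls to the robot, and variables do not carry over. Pictures are saved under pics/ and viewed, about 8 in all and at most 12, crops included, and the job is handed in when it is done.

Besides the shell and the picture viewer there is one more tool, called after ">>>" as name(argument=value, ...), one argument or row to a line, values as JSON. send_rows: Moves the arm, as the interface text tells. Its arguments: {"type":"object","properties":{"increments":{"type":"string"},"grip_force":{"type":"number"}},"required":["increments"]}

```bash
mkdir -p pics; ls; python3 - <<'E'
from station import *
import cv2
print(read_state())
for n in("top","scene"):
    i=get_image(n); cv2.imwrite(f"pics/{n}0.png",i); print(n,camera_model(n))
print(camera_model("wrist"))
E
```

```text
pics
{'clock': 0.0, 'q': array([-1.26397836e+00,  3.20260466e-01,  1.56569757e+00, -5.37465162e-06,
        1.25736439e+00, -1.99968318e-02]), 'joint_vel': array([ 1.30216834e-03,  1.40220776e-03,  1.01164703e-03, -1.53122708e-03,
        2.88838171e-04,  1.75584371e-05]), 'joint_torque': array([-7.87259942e-04, -4.12466168e+01, -2.31975996e+01,  7.28312368e-02,
        4.55176283e-02, -1.51940289e-04]), 'tool_pos': array([ 0.18444986, -0.5441159 ,  0.2351311 ]), 'eef_rot': array([-8.55643746e-04,  9.86678189e-01,  1.62681910e-01, -1.26138756e-04]), 'ft_force': array([ 0.44467324, -0.04049172,  0.32631817]), 'wrist_torque': array([-0.01298244, -0.0485771 , -0.00677749]), 'gripper_width': 0.999061745372437}
top {'fx': 424.9786949911112, 'fy': 424.9786949911112, 'cx': 276.3124957051087, 'cy': 200.5585577024203, 'rvec': array([ 2.18678598, -2.17606606,  0.09524376]), 'tvec': array([0.00109928, 0.45065951, 0.93102763])}
scene {'fx': 541.8889350213166, 'fy': 541.8889350213166, 'cx': 278.9831105463278, 'cy': 210.42856793234233, 'rvec': array([ 1.43948411,  2.37092282, -0.65192909]), 'tvec': array([ 0.18249263, -0.30788583,  1.49303655])}
{'fx': 371.52641996832244, 'fy': 371.52641996832244, 'cx': 282.9886223194701, 'cy': 211.78993121625882, 'rvec': array([-2.35849567,  1.69043426,  0.24320361]), 'tvec': array([-0.5740395 , -0.03286866,  0.39251347])}
```

View pics/top0.png

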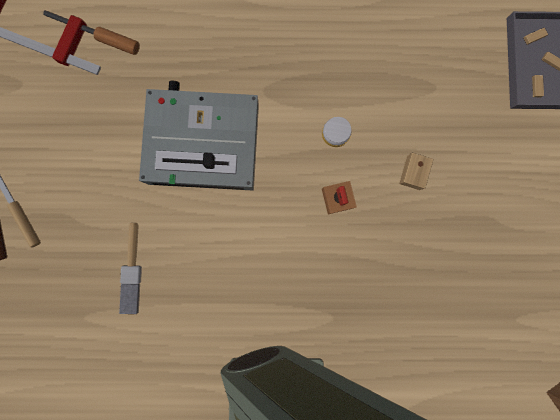

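View pics/scene0.png

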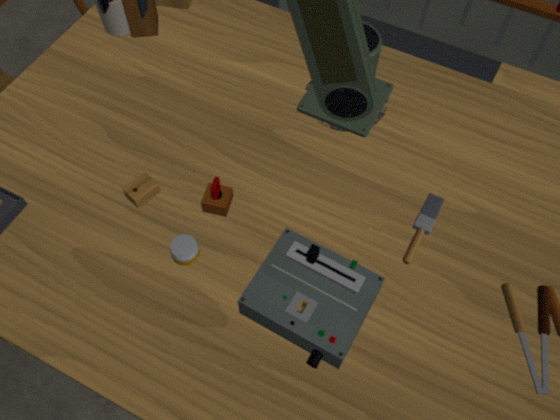

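```bash
cat > h.py <<'E'
import numpy as np, cv2
from station import *
from scipy.spatial.transform import Rotation as R
def ray(cm,uv):
    Rm=cv2.Rodrigues(np.array(cm["rvec"]))[0]; c=-Rm.T@cm["tvec"]
    d=Rm.T@np.array([(uv[0]-cm["cx"])/cm["fx"],(uv[1]-cm["cy"])/cm["fy"],1.]); return c,d
def onz(cm,uv,z):
    c,d=ray(cm,uv); return c+d*(z-c[2])/d[2]
def proj(cm,p):
    q=cv2.Rodrigues(np.array(cm["rvec"]))[0]@np.array(p)+cm["tvec"]; return q[:2]/q[2]*cm["fx"]+[cm["cx"],cm["cy"]]
def two(c1,u1,c2,u2):
    (a,d),(b,e)=ray(c1,u1),ray(c2,u2)
    s=np.linalg.lstsq(np.c_[d,-e],b-a,rcond=None)[0]; p,q=a+s[0]*d,b+s[1]*e
    return (p+q)/2,np.linalg.norm(p-q)
def blobs(m,amin=10):
    cs=cv2.findContours(m.astype(np.uint8),cv2.RETR_EXTERNAL,cv2.CHAIN_APPROX_NONE)[0]
    n,l,s,c=cv2.connectedComponentsWithStats(m.astype(np.uint8))
    return [(s[i,4],c[i].round(1),s[i,:4],cv2.minAreaRect(np.argwhere(l==i)[:,::-1].astype(np.float32))) for i in range(1,n) if s[i,4]>=amin]
def hsv(i): return cv2.split(cv2.cvtColor(i,cv2.COLOR_BGR2HSV))
def wquat(q): return R.from_quat([q[1],q[2],q[3],q[0]])
E
python3 - <<'E'
from h import *
np.set_printoptions(precision=4,suppress=True)
for n in("top","scene"):
    i=cv2.imread(f"pics/{n}0.png"); h,s,v=hsv(i)
    print(n)
    roi=np.zeros(h.shape,bool)
    if n=="top": roi[80:220,130:365]=1
    else: roi[170:365,195:385]=1
    for nm,m in dict(green=(h>45)&(h<80)&(s>110),red=((h<6)|(h>174))&(s>180),white=(s<40)&(v>170),dark=(v<50),grey=(h>80)&(h<110)&(v>60)&(v<170)).items():
        for b in blobs(m&roi,8): print(nm,b[0],b[1],b[2],[np.round(x,1) for x in b[3]])
cm=camera_model("wrist");Rm=cv2.Rodrigues(cm["rvec"])[0];c=-Rm.T@cm["tvec"]; st=read_state();T=wquat(st["eef_rot"])
print("cam in tool",T.inv().apply(c-st["tool_pos"]),"axes",T.inv().apply(Rm).T)
E
```

```text
top
green 27 [172.5 101.1] [170  99   6   6] [array([172.5, 101. ]), array([4.9, 4.9]), np.float64(45.0)]
green 10 [218.2 117.5] [217 116   3   4] [array([218. , 117.5]), array([3., 2.]), np.float64(90.0)]
green 48 [171.8 179. ] [169 174   6  10] [array([171.5, 178.5]), array([9., 5.]), np.float64(90.0)]
red 24 [161.  100.5] [159  98   5   6] [array([161. , 100.5]), array([5., 4.]), np.float64(90.0)]
red 22 [342.5 190.4] [338 188   8   8] [array([342.9, 190.3]), array([9.9, 4.6]), np.float64(49.4)]
red 27 [343. 201.] [339 197   9   8] [array([343.1, 200.2]), array([6.7, 7.6]), np.float64(78.7)]
dark 88 [173.5  85.2] [169  81  10  10] [array([173.5,  85.5]), array([9., 9.]), np.float64(90.0)]
dark 10 [201.   98.2] [200  97   3   4] [array([201. ,  98.5]), array([3., 2.]), np.float64(90.0)]
dark 326 [200.3 160.8] [163 153  65  16] [array([195. , 160.5]), array([15., 64.]), np.float64(90.0)]
dark 210 [194.6 185.4] [144 182 101   8] [array([194. , 185.3]), array([100.2,   2.4]), np.float64(3.1)]
dark 19 [335.8 197.9] [334 194   5   9] [array([335.8, 198.3]), array([8.5, 2.5]), np.float64
[... 11236 characters left out ...]
38  10   7] [array([320.1, 340.8]), array([4.6, 9.4]), np.float64(77.5)]
grey 8 [325.4 343.6] [323 341   5   5] [array([325.5, 343.5]), array([1.4, 5.7]), np.float64(45.0)]
grey 9 [338.9 341.2] [337 340   5   4] [array([338.7, 340.9]), array([2.2, 4.9]), np.float64(63.4)]
grey 10 [349.1 342.7] [346 340   7   6] [array([349.4, 342.6]), array([1.8, 7.2]), np.float64(53.1)]
grey 13 [344.4 349.5] [342 347   6   6] [array([344.3, 349.3]), array([2.5, 6.9]), np.float64(33.7)]
grey 13 [328.2 349.6] [325 348   8   4] [array([328.6, 349.3]), array([7.3, 2.7]), np.float64(11.3)]
cam in tool [ 0.0784 -0.0003 -0.15  ] axes [[-0.     -0.96   -0.2801]
 [ 1.     -0.0001  0.0003]
 [-0.0003 -0.2801  0.96  ]]
```

```bash
python3 - <<'E'
from h import *
np.set_printoptions(precision=4,suppress=True)
t=camera_model("top"); s=camera_model("scene")
print("cam top",ray(t,(0,0))[0])
for n,a,b in [("clip",(171.8,179),(353.1,264.2)),("greendot",(218.2,117.5),(284.3,296.9)),("blackdot",(201,98.2),(291.7,322.5)),("scr1",(150,93),(340.2,353.4)),("fader",(209,160),(313,252))]:
    print(n,two(t,a,s,b), onz(t,a,.07), onz(s,b,.07))
print("key bow low end/high", onz(t,(342.5,190.4),.11), onz(t,(343,201),.11))
i=cv2.imread("pics/top0.png");h,ss,v=hsv(i)
# box top outline
m=((h>80)&(h<110)&(v>60)&(v<175)|((ss<60)&(v>120))); m[:, :130]=0;m[:,270:]=0;m[:80]=0;m[195:]=0
m=cv2.morphologyEx(m.astype(np.uint8),cv2.MORPH_CLOSE,np.ones((9,9)))
c=max(cv2.findContours(m,0,1)[0],key=cv2.contourArea)
P=np.array([onz(t,p,.07)[:2]for p in cv2.boxPoints(cv2.minAreaRect(c))]);print("box",P,P.mean(0))
# stand outline
m=((h<12)&(ss>100)&(v>40)&(v<200));m[:,:310]=0;m[:,365:]=0;m[:170]=0;m[225:]=0
m=cv2.morphologyEx(m.astype(np.uint8),cv2.MORPH_CLOSE,np.ones((7,7)))
c=max(cv2.findContours(m,0,1)[0],key=cv2.contourArea)
P=np.array([onz(t,p,.04)[:2]for p in cv2.boxPoints(cv2.minAreaRect(c))]);print("stand",P,P.mean(0),np.linalg.norm(P-np.roll(P,1,0),axis=1))
E
```

```text
cam top [0.3723 0.0075 0.965 ]
clip (array([0.4907, 0.2238, 0.0744]), np.float64(0.0008867961493633304)) [0.4911 0.2253 0.07  ] [0.4887 0.2231 0.07  ]
greendot (array([0.6239, 0.128 , 0.0736]), np.float64(0.0013559326627986719)) [0.6247 0.1291 0.07  ] [0.6228 0.1268 0.07  ]
blackdot (array([0.6658, 0.1657, 0.0738]), np.float64(0.0010027258356749731)) [0.6668 0.1668 0.07  ] [0.6647 0.1648 0.07  ]
scr1 (array([0.6773, 0.2765, 0.071 ]), np.float64(9.919892008381585e-05)) [0.6776 0.2769 0.07  ] [0.677  0.2765 0.07  ]
fader (array([0.5241, 0.1411, 0.1141]), np.float64(0.001614401188185248)) [0.5323 0.1472 0.07  ] [0.5022 0.1349 0.07  ]
key bow low end/high [ 0.4644 -0.1302  0.11  ] [ 0.4429 -0.131   0.11  ]
box [[0.4869 0.2957]
 [0.6881 0.291 ]
 [0.6757 0.0453]
 [0.4747 0.0545]] [0.5814 0.1716]
stand [[ 0.477  -0.1179]
 [ 0.4839 -0.1448]
 [ 0.4333 -0.157 ]
 [ 0.4265 -0.1302]] [ 0.4551 -0.1375] [0.052  0.0278 0.052  0.0276]
```

>>> send_rows(
  increments="0.036 -0.034 0 0 0 0 -1;0.036 -0.034 0 0 0 0 -1;0.036 -0.034 0 0 0 0 -1;0.036 -0.034 0 0 0 0 -1;0.036 -0.034 0 0 0 0 -1;0.036 -0.034 0 0 0 0 -1;0.036 -0.034 0 0 0 0 -1;0.036 -0.034 0 0 0 0 -1",
)

```text
clock: 0.9
tool_pos: [0.3703, -0.1926, 0.2358]
eef_rot: [0.0, 0.987, 0.162, 0.0]
ft_force: [1.4, -0.7, -0.4]
gripper_width: 0.997
```

>>> send_rows(
  increments="0.036 -0.034 0 0 0 0 -1;0.036 -0.034 0 0 0 0 -1;0.036 -0.034 0 0 0 0 -1;0.036 -0.034 0 0 0 0 -1;0.036 -0.034 0 0 0 0 -1;0.036 -0.034 0 0 0 0 -1;0.036 -0.034 0 0 0 -8 -1;0 0 0 0 0 -8 -1",
)

```text
clock: 1.7
tool_pos: [0.5344, 0.1167, 0.235]
eef_rot: [-0.001, 0.953, 0.304, 0.001]
ft_force: [-0.8, -1.3, -0.1]
gripper_width: 0.996
```

>>> send_rows(
  increments="0 0 0 0 0 -8.5 -1;0 0 0 0 0 -8.5 -1;0 0 0 0 0 -8.5 -1;0 0 0 0 0 -8.5 -1;0 0 0 0 0 -8.5 -1;0 0 0 0 0 -8.5 -1;0 0 0 0 0 -8.5 -1;0 0 0 0 0 -8.5 -1",
)

```text
clock: 2.5
tool_pos: [0.532, 0.1117, 0.2354]
eef_rot: [-0.0, 0.622, 0.783, -0.0]
ft_force: [-0.2, 0.0, 0.1]
gripper_width: 1.002
```

>>> send_rows(
  increments="0 0 0 0 0 -8.5 -1;0 0 0 0 0 -8.5 -1;0 0 0 0 0 -8.5 -1;0 0 0 0 0 -8.5 -1;0 0 0 0 0 -8.5 -1;0 0 0 0 0 -8.5 -1;0 0 0 0 0 -8.5 -1;0 0 0 0 0 0 -1",
)

```text
clock: 3.3
tool_pos: [0.532, 0.1117, 0.2355]
eef_rot: [-0.0, 0.155, 0.988, -0.0]
ft_force: [-0.4, 0.4, -0.4]
gripper_width: 1.001
```

```bash
python3 - <<'E'
from h import *
import pickle
s=read_state(); cm=camera_model("wrist"); i=get_image("wrist"); cv2.imwrite("pics/w1.png",i); pickle.dump((s,cm),open("w1.pkl","wb"))
print(s["clock"],s["q"].round(3),s["tool_pos"].round(4),wquat(s["eef_rot"]).as_matrix().round(3)[:,0])
E
```

```text
3.3 [ 0.186  0.271  1.636 -0.     1.236 -1.074] [0.532  0.1117 0.2355] [-0.952  0.306  0.001]
```

View pics/w1.png

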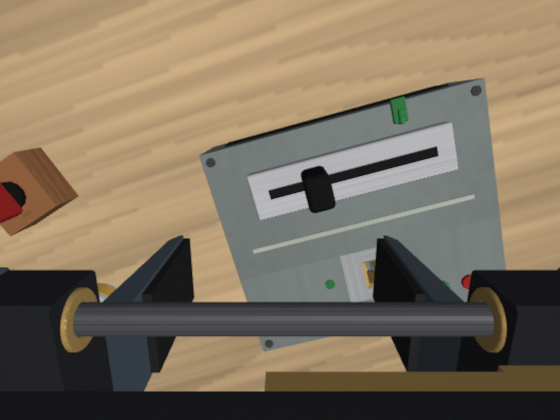

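```bash
python3 - <<'E'
from h import *
import pickle
np.set_printoptions(precision=4,suppress=True)
s,cm=pickle.load(open("w1.pkl","rb")); i=cv2.imread("pics/w1.png"); h,ss,v=hsv(i)
print("cam",ray(cm,(0,0))[0])
roi=np.zeros(h.shape,bool); roi[70:235,195:500]=1
g=blobs((h>45)&(h<80)&(ss>110)&roi,30); print("green",g)
w=cv2.morphologyEx(((v>150)&(ss<60)&roi).astype(np.uint8),cv2.MORPH_CLOSE,np.ones((25,25)))
c=max(cv2.findContours(w,0,1)[0],key=cv2.contourArea); r=cv2.minAreaRect(c);print("track",r)
P=np.array([onz(cm,p,.084)[:2]for p in cv2.boxPoints(r)]);print(P,P.mean(0),np.linalg.norm(P-np.roll(P,1,0),axis=1)); 
e=[P[k]-P[k-1] for k in range(4)]; e=[x for x in e if np.linalg.norm(x)>.1]; print("yaw(y axis)",[np.degrees(np.arctan2(-x[0],x[1])) for x in e])
for u in[(211,162),(476,91),(269,343)]: print("screw",u,onz(cm,u,.07))
d=(v<60)&roi
for n in blobs(d,10): print("dark",n)
k=cv2.morphologyEx((v<70).astype(np.uint8)*roi,cv2.MORPH_OPEN,np.ones((15,15)))
for n in blobs(k,50): print("grip",n, onz(cm,n[1],.1245))
E
```

```text
cam [0.4563 0.136  0.3856]
green [(np.int32(376), array([398.7, 109.6]), array([389,  96,  19,  28], dtype=int32), ((399.1228332519531, 110.04027557373047), (26.550207138061523, 15.73509693145752), 77.19573211669922))]
track ((360.7344665527344, 187.00546264648438), (79.55316162109375, 214.7384033203125), 75.04991149902344)
[[0.501  0.0898]
 [0.5092 0.2603]
 [0.5763 0.2652]
 [0.5707 0.0844]] [0.5393 0.1749] [0.0698 0.1707 0.0673 0.1809]
yaw(y axis) [np.float64(-2.748275166193074), np.float64(178.21112572148579)]
screw (211, 162) [0.4822 0.0628 0.07  ]
screw (476, 91) [0.4938 0.2872 0.07  ]
screw (269, 343) [0.6667 0.0535 0.07  ]
dark (np.int32(827), array([332., 116.]), array([224,  84, 226,  64], dtype=int32), ((336.3293151855469, 114.8774642944336), (3.9198343753814697, 233.121337890625), 74.66671752929688))
dark (np.int32(2334), array([340. , 179.7]), array([269, 147, 169,  66], dtype=int32), ((355.04998779296875, 178.85000610351562), (44.29142379760742, 172.42958068847656), 74.74488067626953))
grip (np.int32(1081), array([317.7, 189.2]), array([303, 169,  30,  42], dtype=int32), ((317.5, 189.5), (41.0, 29.0), 90.0)) [0.5195 0.1415 0.1245]
```

```bash
python3 -c "
import cv2
i=cv2.imread('pics/w1.png')
a=cv2.resize(i[70:225,195:495],None,fx=2.6,fy=2.6,interpolation=cv2.INTER_CUBIC); cv2.imwrite('pics/w1c.png',a); print(a.shape)"
```

```text
(403, 780, 3)
```

View pics/w1c.png

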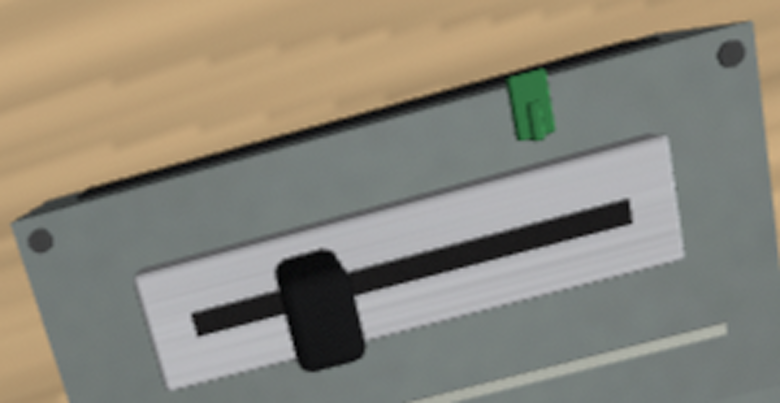

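```bash
cat >> h.py <<'E'
A=np.radians(-2.93); UX=np.array([np.cos(A),np.sin(A)]); UY=np.array([-np.sin(A),np.cos(A)]); C=np.array([.5803,.1704])
def box(p): d=np.array(p)[:2]-C; return np.array([d@UX,d@UY])
E
python3 - <<'E'
from h import *
import pickle
np.set_printoptions(precision=4,suppress=True)
s,cm=pickle.load(open("w1.pkl","rb"))
f=lambda a,z: (lambda p:(p[:2],box(p)))(onz(cm,(195+a[0]/2.6,70+a[1]/2.6),z))
for n,a,z in[("tip L",(516,139),.07),("tip R",(553,131),.07),("base far L",(509,78),.07),("fader",(322,319),.1245),("trk TL",(136,275),.084),("trk TR",(667,137),.084),("trk BR",(684,260),.084),("trk BL",(169,389),.084),("slot L",(192,325),.084),("slot R",(632,212),.084)]: print(n,*f(a,z))
t=camera_model("top");sc=camera_model("scene")
print("clip 2view",box([.4907,.2238]),"bdot",box([.6658,.1657]),"gdot",box([.6239,.128]))
E
```

```text
tip L [0.4984 0.2179] [-0.0842  0.0433]
tip R [0.4996 0.2297] [-0.0836  0.0551]
base far L [0.4796 0.2201] [-0.1031  0.0444]
fader [0.5222 0.1416] [-0.0565 -0.0318]
trk TL [0.5008 0.0904] [-0.0753 -0.0839]
trk TR [0.51   0.2581] [-0.0747  0.084 ]
trk BR [0.5489 0.2562] [-0.0357  0.084 ]
trk BL [0.5397 0.0882] [-0.0363 -0.0841]
slot L [0.5216 0.1022] [-0.0551 -0.0711]
slot R [0.5291 0.2435] [-0.0549  0.0704]
clip 2view [-0.0922  0.0488] bdot [ 0.0856 -0.0003] gdot [ 0.0457 -0.0401]
```

>>> send_rows(
  increments="0 0 0 0 0 -7.45 -1;0 0 0 0 0 -7.45 -1;0.0097 0.0293 0.03 0 0 0 -0.5;0 0 0.04 0 0 0 -0.5;0 0 0.03 0 0 0 -0.5;0 0 0.0235 0 0 0 -0.5;0 0 0 0 0 0 0.5;0 0 0 0 0 0 1",
  grip_force=10,
)

```text
clock: 4.15
tool_pos: [0.5243, 0.1416, 0.1127]
eef_rot: [-0.0, 0.026, 1.0, -0.0]
ft_force: [-0.3, -0.4, 0.4]
gripper_width: 0.606
```

>>> send_rows(
  increments="0 0 0 0 0 0 1;0 0 0 0 0 0 1;0 0 0 0 0 0 1;0 0 0 0 0 0 1",
)

```text
clock: 4.55
tool_pos: [0.5244, 0.1415, 0.1131]
eef_rot: [0.001, 0.025, 1.0, 0.0]
ft_force: [-1.1, -0.6, 0.5]
gripper_width: 0.255
```

>>> send_rows(
  increments="0 0 0 0 0 0 1;0 0 0 0 0 0 1;0 0.01 0 0 0 0 1;0 0.02 0 0 0 0 1;0 0.02 0 0 0 0 1;0 0.02 0 0 0 0 1;0 0.011 0 0 0 0 1;0 0 0 0 0 0 1",
)

```text
clock: 5.35
tool_pos: [0.5284, 0.2249, 0.113]
eef_rot: [0.001, 0.025, 1.0, 0.001]
ft_force: [-2.0, 2.5, 4.8]
gripper_width: 0.217
```

>>> send_rows(
  increments="0 0 0 0 0 0 1;0 0 0 0 0 0 1",
)

```text
clock: 5.55
tool_pos: [0.5283, 0.2237, 0.113]
eef_rot: [0.0, 0.025, 1.0, 0.001]
ft_force: [-0.8, 1.2, 3.8]
gripper_width: 0.222
```

```bash
python3 - <<'E'
from h import *
s=read_state(); print(s["clock"],s["tool_pos"],box(s["tool_pos"]),s["ft_force"],s["gripper_width"])
E
```

```text
5.55 [0.52833016 0.22366493 0.11295718] [-0.05462459  0.05053882] [-0.77719391  1.2282849   3.84809455] 0.22180409010384589
```

>>> send_rows(
  increments="0 -0.001 0 0 0 0 1;0 0 0 0 0 0 -0.2;0 0 0 0 0 0 -0.2;0 0 0 0 0 0 -0.2;0 0 -0.04 0 0 0 -0.2;0 0 -0.04 0 0 0 -1;0 0 -0.04 0 0 0 -1;0 0 0 0 0 0 -1",
)

```text
clock: 6.35
tool_pos: [0.5309, 0.2224, 0.2383]
eef_rot: [0.005, 0.025, 1.0, 0.002]
ft_force: [-0.2, -0.5, -0.3]
gripper_width: 0.804
```

>>> send_rows(
  increments="0 0 0 0 0 0 -1;0 0 0 0 0 0 -1",
)

```text
clock: 6.55
tool_pos: [0.5272, 0.221, 0.2308]
eef_rot: [-0.001, 0.025, 1.0, -0.001]
ft_force: [-0.5, 0.6, 0.3]
gripper_width: 0.976
```

```bash
python3 - <<'E'
from h import *
import pickle
s=read_state(); cm=camera_model("wrist"); i=get_image("wrist"); cv2.imwrite("pics/w2.png",i); pickle.dump((s,cm),open("w2.pkl","wb"))
print(s["clock"],s["tool_pos"].round(4),s["joint_vel"].round(3))
u=[proj(cm,[*(C+a*UX+b*UY),z]) for a,b,z in((-.092,.049,.073),(-.055,.049,.1245))];print(u)
x,y=[int(v) for v in (u[0]+u[1])/2]; x0,y0=x-100,max(y-75,0)
a=cv2.resize(i[y0:y0+150,x0:x0+200],None,fx=4,fy=4,interpolation=cv2.INTER_CUBIC);cv2.imwrite("pics/w2c.png",a);print(x0,y0)
E
```

```text
6.55 [0.5272 0.221  0.2308] [-0.     0.011  0.01   0.001 -0.    -0.001]
[array([284.91792102, 159.18892785]), array([285.00330373, 220.29072428])]
184 114
```

View pics/w2c.png

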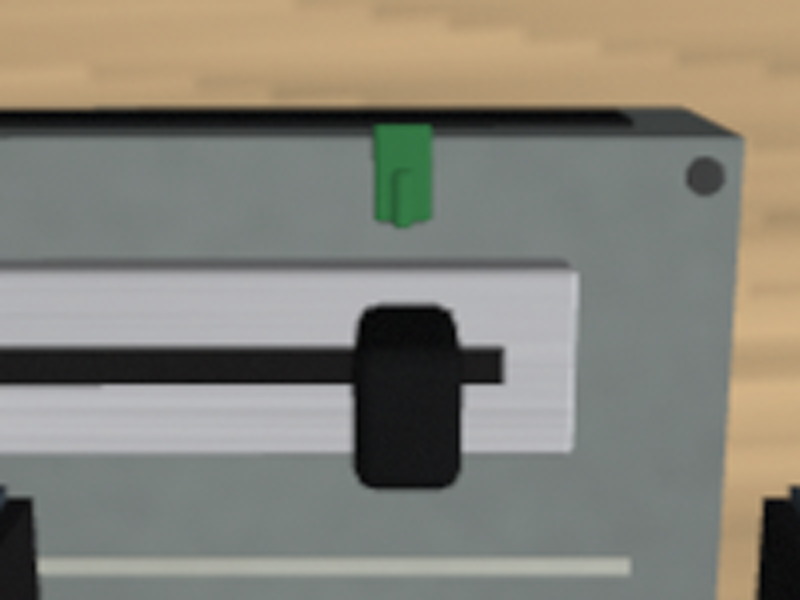

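>>> send_rows(
  increments="0.006 -0.044 0 0 0 0 -1;0.006 -0.044 0 0 0 0 -1;0.006 -0.044 0 0 0 0 -1;0.006 -0.044 0 0 0 0 -1;0.006 -0.044 0 0 0 0 -1;0.006 -0.044 0 0 0 0 -1;0.006 -0.044 0 0 0 0 -1;0.006 -0.044 0 0 0 0 -1",
)

```text
clock: 7.4
tool_pos: [0.4612, -0.1292, 0.231]
eef_rot: [-0.001, 0.025, 1.0, 0.0]
ft_force: [0.8, 0.3, -0.3]
gripper_width: 1.0
```

>>> send_rows(
  increments="0 0 0 0 0 0 -1;0 0 0 0 0 0 -1;0 0 0 0 0 0 -1",
)

```text
clock: 7.7
tool_pos: [0.4623, -0.1268, 0.2316]
eef_rot: [-0.001, 0.025, 1.0, 0.0]
ft_force: [-0.1, 0.8, 0.2]
gripper_width: 1.002
```

```bash
python3 - <<'E'
from h import *
import pickle
s=read_state(); cm=camera_model("wrist"); i=get_image("wrist"); cv2.imwrite("pics/w3.png",i); pickle.dump((s,cm),open("w3.pkl","wb"))
t=get_image("top"); cv2.imwrite("pics/top3.png",t)
print(s["clock"],s["tool_pos"].round(4),s["eef_rot"].round(4),s["joint_vel"].round(3))
u=proj(cm,[.455,-.135,.06]);print(u)
x0,y0=[int(v) for v in u-[100,85]]
a=cv2.resize(i[y0:y0+150,x0:x0+200],None,fx=4,fy=4,interpolation=cv2.INTER_CUBIC);cv2.imwrite("pics/w3c.png",a);print(x0,y0)
E
```

```text
7.7 [ 0.4623 -0.1268  0.2316] [-8.000e-04  2.480e-02  9.997e-01  5.000e-04] [ 0.02  -0.003 -0.006 -0.003  0.002 -0.004]
[273.31051881 190.06316395]
173 105
```

View pics/w3c.png

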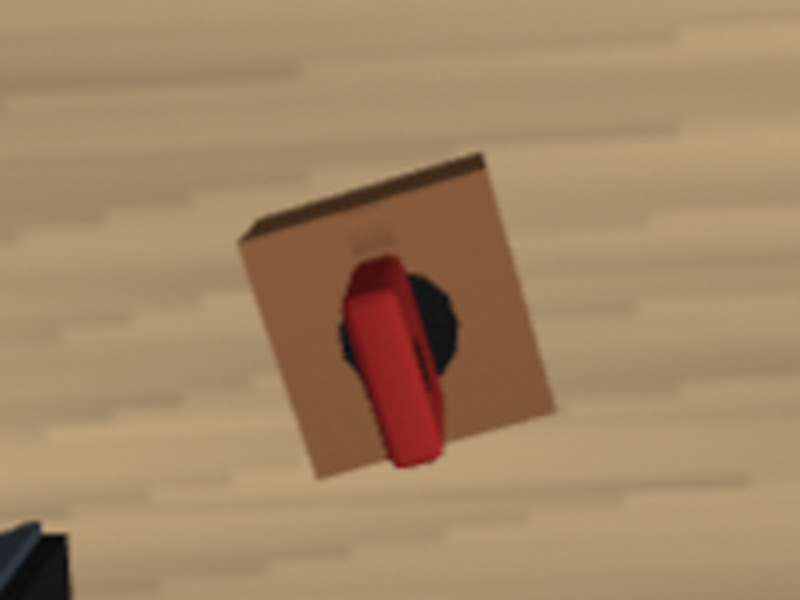

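```bash
python3 - <<'E'
from h import *
import pickle
np.set_printoptions(precision=4,suppress=True)
s,cm=pickle.load(open("w3.pkl","rb"))
f=lambda a,z: onz(cm,(173+a[0]/4,105+a[1]/4),z)[:2]
S=np.array([f(a,.04) for a in((238,243),(484,168),(554,410),(317,478))])
print("stand",S.mean(0),np.linalg.norm(S-np.roll(S,1,0),axis=1))
ang=lambda d:np.degrees(np.arctan2(d[1],d[0]))
print([ang(S[k]-S[k-1]) for k in range(4)])
B=np.array([f(a,.091) for a in((346,304),(391,290),(442,457),(396,467))])
print("bow",B.mean(0),np.linalg.norm(B-np.roll(B,1,0),axis=1),ang(B[3]-B[0]),ang(B[2]-B[1]))
print("collar",f((399,326),.046))
print("theta",ang(wquat(s["eef_rot"]).as_matrix()[:2,0]), s["tool_pos"])
E
```

```text
stand [ 0.4564 -0.1363] [0.0595 0.0592 0.0597 0.0594]
[np.float64(-166.29224639199654), np.float64(104.01115774943919), np.float64(13.870383735051073), np.float64(-76.16923102803304)]
bow [ 0.4564 -0.1357] [0.0353 0.0094 0.0361 0.0097] 13.037991119604106 13.452004343653229
collar [ 0.4547 -0.1359]
theta 177.16114386465122 [ 0.4623 -0.1268  0.2316]
```

>>> send_rows(
  increments="0 0 0 0 0 -8.25 0;0 0 0 0 0 -8.25 0;0.008 -0.0075 0 0 0 0 0;0 0 0.035 0 0 0 0;0 0 0.035 0 0 0 0;0 0 0.035 0 0 0 0;0 0 0.03 0 0 0 0;0 0 0 0 0 0 0",
)

```text
clock: 8.6
tool_pos: [0.4534, -0.1358, 0.0942]
eef_rot: [-0.004, -0.118, 0.993, 0.002]
ft_force: [0.2, 0.6, 0.6]
gripper_width: 0.501
```

>>> send_rows(
  increments="0 0 0 0 0 0 0;0 0 0 0 0 0 0",
)

```text
clock: 8.8
tool_pos: [0.4578, -0.1373, 0.0991]
eef_rot: [0.002, -0.118, 0.993, -0.001]
ft_force: [-0.4, -0.6, 0.8]
gripper_width: 0.498
```

```bash
python3 - <<'E'
from h import *
s=read_state(); M=wquat(s["eef_rot"]).as_matrix(); d=np.array([.4564,-.136,.073])-s["tool_pos"]
print(s["clock"],s["tool_pos"],M[:,0],M[:,2],"need",M.T@d,"theta",np.degrees(np.arctan2(M[1,0],M[0,0]))%360,s["gripper_width"])
E
```

```text
8.8 [ 0.45776521 -0.13727441  0.09910698] [-0.97200098 -0.23495932 -0.0028656 ] [ 0.00324216 -0.00121638 -0.999994  ] need [0.00110237 0.00161024 0.02610085] theta 193.5892817648143 0.49837195847086463
```

>>> send_rows(
  increments="0.0005 0.001 0.013 0 0 0 0;0 0 0.0125 0 0 0 0;0 0 0 0 0 0 0.5;0 0 0 0 0 0 1;0 0 0 0 0 0 1;0 0 0 0 0 0 1;0 0 0 0 0 0 1;0 0 0 0 0 0 1",
  grip_force=30,
)

```text
clock: 9.6
tool_pos: [0.4562, -0.1362, 0.0726]
eef_rot: [0.001, -0.119, 0.993, -0.0]
ft_force: [-0.2, -0.3, 5.4]
gripper_width: 0.131
```

>>> send_rows(
  increments="0 0 0 0 0 0 1;0 0 0 0 0 0 1;0 0 0 0 0 0 1",
  grip_force=45,
)

```text
clock: 9.9
tool_pos: [0.4562, -0.1362, 0.0726]
eef_rot: [0.001, -0.119, 0.993, -0.0]
ft_force: [-1.1, -0.2, 6.0]
gripper_width: 0.134
```

>>> send_rows(
  increments="0 0 -0.01 0 0 0 1;0 0 -0.02 0 0 0 1;0 0 -0.03 0 0 0 1;0 0 -0.03 0 0 0 1;0 0 -0.03 0 0 0 1;0 0 -0.01 0 0 0 1;0 0 0 0 0 0 1;-0.01 0.011 0 0 0 0 1",
)

```text
clock: 10.7
tool_pos: [0.4616, -0.1234, 0.2008]
eef_rot: [-0.001, -0.118, 0.993, 0.0]
ft_force: [-0.7, 0.9, -1.1]
gripper_width: 0.132
```

>>> send_rows(
  increments="-0.02 0.022 0 0 0 0 1;-0.029 0.032 0 0 0 0 1;-0.029 0.032 0 0 0 0 1;-0.029 0.032 0 0 0 0 1;-0.029 0.032 0 0 0 0 1;-0.029 0.032 0 0 0 0 1;-0.029 0.03 0 0 0 0 1;-0.02 0.02 0 0 0 0 1",
)

```text
clock: 11.5
tool_pos: [0.6162, 0.1553, 0.199]
eef_rot: [-0.002, -0.119, 0.993, -0.0]
ft_force: [-0.2, -0.3, 0.1]
gripper_width: 0.132
```

>>> send_rows(
  increments="-0.01 0.01 0 0 0 0 1;0 0 0 0 0 5.5 1;0 0 0 0 0 5.5 1;0 0 0 0 0 5.5 1;0 0 0 0 0 0 1;0 0 0 0 0 0 1;0 0 0 0 0 0 1",
)

```text
clock: 12.2
tool_pos: [0.6233, 0.1645, 0.2014]
eef_rot: [-0.001, 0.025, 1.0, -0.0]
ft_force: [0.6, -0.7, -0.6]
gripper_width: 0.129
```

```bash
python3 - <<'E'
from h import *
import pickle
s=read_state(); cm=camera_model("wrist"); i=get_image("wrist"); cv2.imwrite("pics/w4.png",i); pickle.dump((s,cm),open("w4.pkl","wb"))
M=wquat(s["eef_rot"]).as_matrix(); L=C+.045*UX; d=np.array([*L,.103])-s["tool_pos"]
print(s["clock"],s["tool_pos"],L,M[:,0],M[:,2],"need",M.T@d,"theta",np.degrees(np.arctan2(M[1,0],M[0,0]))%360,s["gripper_width"],s["ft_force"],s["q"])
for n in ("scene",):
    cv2.imwrite(f"pics/{n}4.png",get_image(n))
print("slot px",proj(cm,[*L,.07]),"key tip",proj(cm,s["tool_pos"]+M[:,2]*.0566))
E
```

```text
12.2 [0.62326897 0.16446372 0.20140385] [0.62524117 0.16809979] [-9.98784070e-01  4.92888216e-02  9.96404717e-04] [-1.02100678e-03 -4.73965940e-04 -9.99999366e-01] need [-0.00188864  0.00378039  0.09840005] theta 177.17481244201184 0.12882455979577073 [ 0.56755922 -0.65547884 -0.56234981] [ 2.40256597e-01  4.51181408e-01  1.44663552e+00 -2.29482177e-04
  1.24488020e+00 -1.28115757e+00]
slot px [287.9829775  211.94013596] key tip [283.14399525 243.88303769]
```

View pics/w4.png

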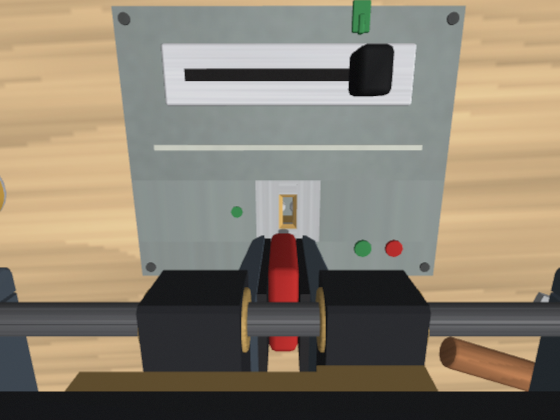

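>>> send_rows(
  increments="-0.002 0.0037 0.01 0 0 0 1;0 0 0.02 0 0 0 1;0 0 0.02 0 0 0 1;0 0 0.008 0 0 0 1;0 0 0 0 0 0 1;0 0 0 0 0 0 1",
)

```text
clock: 12.9
tool_pos: [0.6262, 0.1687, 0.1443]
eef_rot: [0.0, 0.025, 1.0, 0.0]
ft_force: [0.8, 0.0, 0.1]
gripper_width: 0.131
```

```bash
cat > chk.py <<'E'
from h import *
s=read_state(); M=wquat(s["eef_rot"]).as_matrix(); L=C+.045*UX; d=np.array([*L,.1026])-s["tool_pos"]
print(s["clock"],s["tool_pos"].round(4),"zax",M[:,2].round(4),"need",(M.T@d).round(4),"theta",np.degrees(np.arctan2(M[1,0],M[0,0])).round(2)%360,"F",s["ft_force"].round(1),"T",s["wrist_torque"].round(2),s["gripper_width"].round(3))
E
python3 - <<'E'
import chk
from h import *
i=get_image("wrist"); cm=camera_model("wrist"); a=cv2.resize(i[130:290,190:390],None,fx=4,fy=4-.25,interpolation=cv2.INTER_CUBIC);cv2.imwrite("pics/w5.png",a)
E
```

```text
Traceback (most recent call last):
  File "chk.py", line 3, in <module>
    print(s["clock"],s["tool_pos"].round(4),"zax",M[:,2].round(4),"need",(M.T@d).round(4),"theta",np.degrees(np.arctan2(M[1,0],M[0,0])).round(2)%360,"F",s["ft_force"].round(1),"T",s["wrist_torque"].round(2),s["gripper_width"].round(3))
                                                                                                                                                                                                               ^^^^^^^^^^^^^^^^^^^^^^^^
AttributeError: 'float' object has no attribute 'round'
```

```bash
sed -i 's/s\["gripper_width"\].round(3)/round(s["gripper_width"],3)/' chk.py
python3 - <<'E'
import chk
from h import *
i=get_image("wrist"); cm=camera_model("wrist"); a=cv2.resize(i[140:290,190:390],None,fx=4,fy=4,interpolation=cv2.INTER_CUBIC);cv2.imwrite("pics/w5.png",a)
E
```

```text
12.9 [0.6262 0.1687 0.1443] zax [ 9.e-04  1.e-04 -1.e+00] need [ 0.001  -0.0007  0.0417] theta 177.14 F [0.8 0.  0.1] T [ 0.08 -0.13  0.04] 0.131
```

View pics/w5.png

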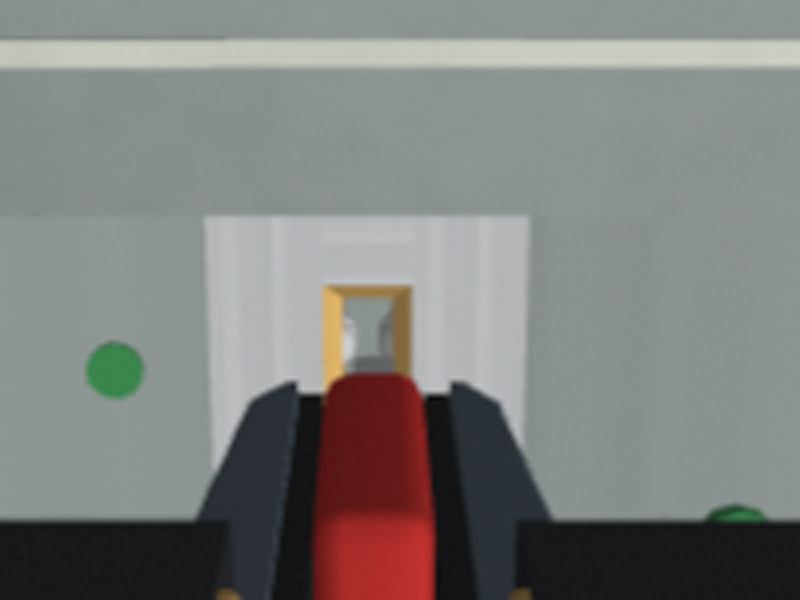

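>>> send_rows(
  increments="0.001 -0.0007 0 0 0 0 1;0 0 0.006 0 0 0 1;0 0 0.006 0 0 0 1;0 0 0.005 0 0 0 1;0 0 0 0 0 0 1;0 0 0 0 0 0 1",
)

```text
clock: 13.55
tool_pos: [0.6247, 0.1679, 0.1266]
eef_rot: [-0.0, 0.025, 1.0, -0.0]
ft_force: [-0.3, 0.4, -0.4]
gripper_width: 0.134
```

```bash
python3 chk.py
```

```text
13.55 [0.6247 0.1679 0.1266] zax [-5.e-04 -2.e-04 -1.e+00] need [-0.0006  0.0003  0.024 ] theta 177.13 F [-0.3  0.4 -0.4] T [ 0.08 -0.1  -0.07] 0.134
```

>>> send_rows(
  increments="-0.0004 0.0002 0.003 0 0 0 1;0 0 0.003 0 0 0 1;0 0 0.003 0 0 0 1;0 0 0 0 0 0 1",
)

```text
clock: 13.95
tool_pos: [0.6248, 0.168, 0.1173]
eef_rot: [-0.001, 0.025, 1.0, -0.0]
ft_force: [-1.0, 0.1, -0.5]
gripper_width: 0.128
```

```bash
python3 chk.py
```

```text
13.95 [0.6248 0.168  0.1173] zax [-1.1e-03 -4.0e-04 -1.0e+00] need [-0.0004  0.0001  0.0147] theta 177.12 F [-1.   0.1 -0.5] T [ 0.11 -0.13  0.02] 0.128
```

>>> send_rows(
  increments="0 0 0.002 0 0 1 1;0 0 0.0015 0 0 -2 1;0 0 0.0015 0 0 2 1;0 0 0.0015 0 0 -2 1;0 0 0.0015 0 0 1 1;0 0 0 0 0 0 1",
)

```text
clock: 14.55
tool_pos: [0.6253, 0.1681, 0.1103]
eef_rot: [0.0, 0.025, 1.0, 0.0]
ft_force: [0.7, -0.2, 0.7]
gripper_width: 0.13
```

```bash
python3 chk.py
```

```text
14.55 [0.6253 0.1681 0.1103] zax [ 8.e-04  1.e-04 -1.e+00] need [0.0001 0.     0.0077] theta 177.08 F [ 0.7 -0.2  0.7] T [ 0.12 -0.16 -0.02] 0.13
```

>>> send_rows(
  increments="0 0 0.0015 0 0 1 1;0 0 0.001 0 0 -2 1;0 0 0.001 0 0 2 1;0 0 0.001 0 0 -2 1;0 0 0.001 0 0 1 1;0 0 0 0 0 0 1",
)

```text
clock: 15.15
tool_pos: [0.6256, 0.1681, 0.1051]
eef_rot: [0.001, 0.025, 1.0, 0.0]
ft_force: [-0.4, -0.4, 4.5]
gripper_width: 0.128
```

```bash
python3 chk.py
```

```text
15.15 [0.6256 0.1681 0.1051] zax [ 1.6e-03  1.0e-04 -1.0e+00] need [ 0.0004 -0.      0.0025] theta 177.08 F [-0.4 -0.4  4.5] T [-0.05 -0.08 -0.  ] 0.128
```

>>> send_rows(
  increments="0 0 0.001 0 0 1 1;0 0 0.001 0 0 -2 1;0 0 0.001 0 0 2 1;0 0 0.001 0 0 -1 1;0 0 0 0 0 0 1",
  grip_force=55,
)

```text
clock: 15.65
tool_pos: [0.6255, 0.1681, 0.1026]
eef_rot: [0.001, 0.025, 1.0, 0.0]
ft_force: [-2.7, -1.3, 13.3]
gripper_width: 0.126
```

```bash
python3 chk.py
```

```text
15.65 [0.6255 0.1681 0.1026] zax [ 1.8e-03  2.0e-04 -1.0e+00] need [ 0.0003 -0.      0.    ] theta 177.09 F [-2.7 -1.3 13.3] T [-0.09  0.53  0.06] 0.126
```

>>> send_rows(
  increments="0 0 0.001 0 0 1 1;0 0 0.001 0 0 -2 1;0 0 0 0 0 1 1;0 0 0 0 0 0 1",
)

```text
clock: 16.05
tool_pos: [0.6257, 0.1681, 0.1026]
eef_rot: [0.002, 0.025, 1.0, 0.0]
ft_force: [-4.2, -1.9, 22.2]
gripper_width: 0.125
```

```bash
python3 - <<'E'
import chk
from h import *
cv2.imwrite("pics/scene6.png",cv2.resize(get_image("scene")[220:360,220:400],None,fx=4,fy=4,interpolation=cv2.INTER_CUBIC))
E
```

```text
16.05 [0.6257 0.1681 0.1026] zax [ 3.1e-03  5.0e-04 -1.0e+00] need [ 0.0005 -0.0001 -0.    ] theta 177.08 F [-4.2 -1.9 22.2] T [-0.3   1.04  0.02] 0.125
```

View pics/scene6.png

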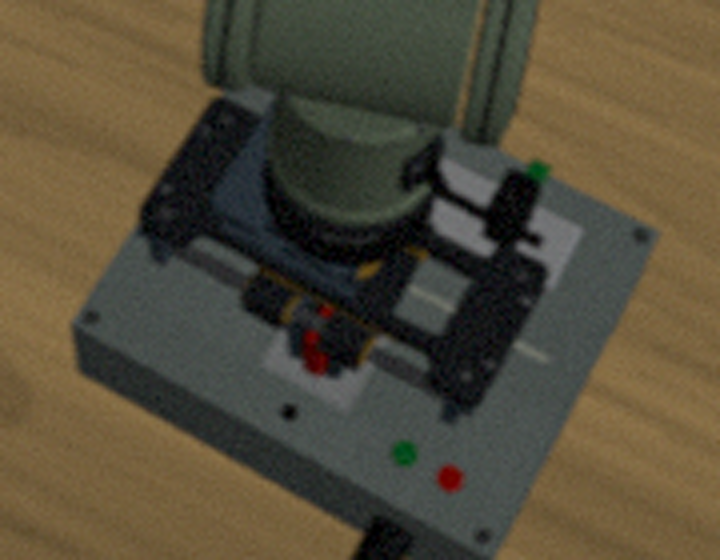

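>>> send_rows(
  increments="0.0004 0 -0.001 0 0 0 1;0 0 0 0 0 2 1;0 0 0 0 0 4 1;0 0 0 0 0 5 1;0 0 0 0 0 5 1;0 0 0 0 0 5 1;0 0 0 0 0 5 1;0 0 0 0 0 4 1",
)

```text
clock: 16.9
tool_pos: [0.6256, 0.168, 0.1025]
eef_rot: [0.002, 0.285, 0.959, 0.0]
ft_force: [-2.4, -1.6, 16.8]
gripper_width: 0.127
```

```bash
python3 chk.py
```

```text
16.9 [0.6256 0.168  0.1025] zax [ 0.0033 -0.     -1.    ] need [ 0.0003 -0.0001 -0.0001] theta 146.94 F [-2.4 -1.6 16.8] T [-0.33  0.56  0.12] 0.127
```

>>> send_rows(
  increments="0 0 0 0 0 5 1;0 0 0 0 0 5 1;0 0 0 0 0 5 1;0 0 0 0 0 5 1;0 0 0 0 0 5 1;0 0 0 0 0 5 1;0 0 0 0 0 5 1;0 0 0 0 0 0 1",
)

```text
clock: 17.7
tool_pos: [0.6255, 0.1678, 0.1026]
eef_rot: [0.001, 0.559, 0.829, 0.001]
ft_force: [-3.1, -2.5, 18.0]
gripper_width: 0.129
```

```bash
python3 chk.py
```

```text
17.7 [0.6255 0.1678 0.1026] zax [ 3.2e-03 -3.0e-04 -1.0e+00] need [ 0.0003 -0.0002 -0.    ] theta 112.01 F [-3.1 -2.5 18. ] T [-0.54  0.56 -0.01] 0.129
```

>>> send_rows(
  increments="0 0 0 0 0 5 1;0 0 0 0 0 5 1;0 0 0 0 0 5 1;0 0 0 0 0 5 1;0 0 0 0 0 5 1;0 0 0 0 0 4 1;0 0 0 0 0 0 1;0 0 0 0 0 0 1",
)

```text
clock: 18.5
tool_pos: [0.6255, 0.1678, 0.1026]
eef_rot: [0.001, 0.748, 0.663, 0.001]
ft_force: [-3.2, -1.6, 17.4]
gripper_width: 0.13
```

```bash
python3 chk.py
```

```text
18.5 [0.6255 0.1678 0.1026] zax [ 3.1e-03 -3.0e-04 -1.0e+00] need [ 0.0003 -0.0003 -0.    ] theta 83.09 F [-3.2 -1.6 17.4] T [-0.51  0.62 -0.  ] 0.13
```

>>> send_rows(
  increments="0 0 0 0 0 2 1;0 0 0 0 0 1.5 1;0 0 0 0 0 0 1;0 0 0 0 0 0 1;0 0 0 0 0 0 1;0 0 0 0 0 0 1",
)

```text
clock: 19.1
tool_pos: [0.6255, 0.1677, 0.1026]
eef_rot: [0.001, 0.768, 0.64, 0.001]
ft_force: [-2.6, -2.0, 17.2]
gripper_width: 0.13
```

```bash
python3 - <<'E'
import chk
from h import *
cv2.imwrite("pics/w7.png",get_image("wrist"))
E
```

```text
19.1 [0.6255 0.1677 0.1026] zax [ 3.1e-03 -4.0e-04 -1.0e+00] need [ 0.0003 -0.0003 -0.    ] theta 79.61 F [-2.6 -2.  17.2] T [-0.58  0.66  0.08] 0.13
```

View pics/w7.png

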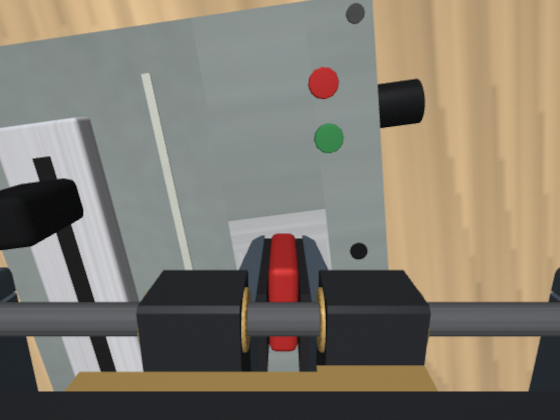

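```bash
python3 -c "
import chk
from station import close_job
print(close_job())"
```

```text
19.15 [0.6255 0.1678 0.1026] zax [ 3.e-03 -4.e-04 -1.e+00] need [ 0.0003 -0.0003 -0.    ] theta 79.61 F [-4.3 -2.2 16.5] T [-0.52  0.71  0.11] 0.126
the job is handed in; nothing more can be done
None
```

The job is handed in at 19.2 s of the 67 s allowed, with the key home, turned and still gripped. `close_job` reports no verdict.

- **Fader:** I gripped it and slid it about 81 mm to the green clip. A wrist picture taken after release put it within about 1 mm of the clip. I did not measure it again after that, but later pictures show no contact with it.
- **Key home:** I took the key from its stand and pushed it into the switch with small wiggles. It stopped hard at 0.1026 m tool height, the value predicted for fully home. An extra push to 22 N did not move it further. The hand was within 0.5 mm of the slot's centre and upright within about 0.003 rad.
- **Key turned:** The hand turned 97.5° clockwise. Allowing for about 7° of play, the plug should be near 90°, which is above the 75° needed. This is inferred from the hand angle, since the plug angle itself cannot be read. The last picture shows the key straight between the fingers, with no slip.
- **Hold at the end:** The grip was commanded at 55 N with about 17 N of downward force. The measured opening matches the 12 mm bow.
- **Bystanders:** The arm never went near the blank, tin or brush, but I did not re-measure their positions at the end.

No check failed. The only thing that differed from expectation was the first pair of pins, which gave almost no force.

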